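# Set the lantern's hours collar to 6 and switch the lamp on

## Robot

A 6-joint arm with a two-finger parallel gripper is mounted at the origin on the work surface. World frame = base frame: x ahead of the robot, y to its left, z up, the work surface at z = 0. Lengths are in m, angles in rad, forces in N, time in s.
With the tool pointing down it reaches from about 0.425 to 0.95 m from the base axis. Payload 3.5 kg.
Tool frame: the origin (TCP) lies at the centre of the arm's flange, where the gripper is bolted on; the fingertips stand 173 mm ahead of it and the grasp point (between the pads) lies 155 mm ahead of it; z points along the fingers, y is the line along which they close (so a half turn about z gives the same grasp; the last joint's range is limited). The gripper opens to 85 mm and grips with 20 to 120 N. Pads are 22 mm wide; open, the fingers measure 114 mm over their backs; the gripper's body (76 mm by 85 mm) begins 54 mm behind the grasp point. The pads swing forward as they close: fully open they stand 13 mm farther back than shut.
Start: joints at [1.18, 0.286, 1.577, -0, 1.279, -0.15], TCP at [0.161, 0.656, 0.405] pointing down, gripper open.
Joint ranges: [-2.77, 2.77], [-0.9, 2.22], [0.21, 2.48], [-1.53, 4.67], [0.24, 2.81], [-2.84, 2.84]. Speed limits (rad/s): [2.79, 2.79, 3.14, 3.14, 3.14, 3.14].

## Interface

Orientations are given as a rotation vector (axis times angle).
In Python, from station import r, grip, optics, order, current_time_s, current_joint_pos, current_qd, current_tau, current_position, current_tcp_rot, current_ft_force, current_wrist_torque, current_finger_gap, current_grasp_force gives the robot as it stands. The module is installed in compiled form; this text tells all that it offers. Calls block until the motion is done:
- r.move_to(position, orientation): joint-space move of the TCP to a pose.
- r.servo_line(position, ori=None, feed=0.15, stop_force=None): straight line of the TCP; ori=None keeps the orientation; feed is the mean speed in m/s. With stop_force (N) it stops when the force on the tool has changed by that much, and returns True; else False.
- r.move_j(angles): joint-space move.
- grip(opening, grip_force=None): finger opening in m; grip_force is the grip in N (None keeps the last); returns when the fingers have stopped.
- r.hold(seconds).
- r.solve_ik(position, orientation): joint angles nearest the present ones, or None.
- optics.capture(name): name is "scene" or "side" or "wrist"; returns (picture, depth): 400x640x3 uint8, blue, green, red; 400x640 float32, m along the optical axis (not along the pixel's ray), 0 where there is no reading.
- optics.calibration(name): a dict with "fx", "fy", "cx", "cy" (pixels), "k1" (the pictures are not rectified: a ray, as slopes to the right and down, at radius r is drawn at 1 + k1 r^2 times it, then the intrinsics apply), "world_to_cam" (4x4, takes a point from world to camera coordinates); the wrist camera has in their place "mount" (4x4, takes a point from camera to tool coordinates, whose origin is the TCP and whose axes are the flange's). Camera axes: x right, y down, z forward; pixel columns grow to the right and rows downward; lengths in m; the calibration is good to about 2 mm. A picture is of the moment at which its call begins: read the wrist's pose just before it. calibration takes no time and is no camera call.
A pose or a line that the arm cannot do raises r.IKError and nothing moves.
- order.finish_job(): hands the job in; it is judged then, once.
Trained networks look in the newest picture that a camera, given by its name, has taken for a name from the list of things; names that differ only in an ending like _2 or _b are one class to them, and where a whole thing is asked for, a point or a joint stands for the part that bears it (a point fixed in the world has none). Each returns a list of dicts, best first, with "conf" (0 to 1); they miss things now and then, are a little off and sometimes report something else, mostly with a low value. They report only what shows in the picture. A call takes as long as a camera call.
- optics.trace(camera, query): "pixels" (400x640 bool, what is visible of it) and "box" ([left, top, right, bottom] in pixels, round what is visible of it).
Readings, each from a call of its own:
- current_time_s(): time.
- current_joint_pos(): joint angles.
- current_qd(): joint speeds.
- current_tau(): joint torques, N m.
- current_position(): TCP position.
- current_tcp_rot(): TCP orientation.
- current_ft_force(): force on the tool from outside, world axes, zero at the start.
- current_wrist_torque(): the same for the moment, N m.
- current_finger_gap(): finger opening in m.
- current_grasp_force(): force on a finger pad.
Only numpy, scipy, OpenCV 4.12 (cv2) and the standard library are available. Lean on these libraries where they do the work, as an engineer would, in place of code of your own. Each camera call takes 0.05 s, during which the arm holds its last target. There are 200 camera calls.

## Task

Get the solar lantern in the charging station ready for the evening: turn the clicking hours collar on its head by the upright lug until it rests in the click at 6 on the scale, and only then slide the lamp switch on the battery box all the way to its far end stop. The collar must still stand at 6 when you finish; leave everything else on the bench where it is.

Things in the scene. Friction and masses are not known exactly. Their poses are not given: they have to be found in the camera images.
- station: charging station fixed to the bench: grey slab, x -95 to 95, y -175 to 155, 25 mm thick; origin on the bench, -x is its front (towards the robot). Round yellow lantern on it, axis at (0, 75), head radius 76, flat top at height 100; a thin steel bail lies round the +x side of the head. Black battery box 140 (x) by 85 (y) centred on (0, -95), top at height 75, with the lamp switch.
- collar_axis (a point): point on the vertical axis of the hours collar, at its flat top, 112 mm above the bench; axes parallel to the station's. Collar: grey disc, radius 50, 12 mm thick, with a dark solar disc (radius 33, 4 mm high) in its middle. Scale: nine black ticks on the yellow head round the collar; 0 and 5 long and thick, the rest short; a round dot beyond the 0 end. The lug points at the present number.
- hours (a joint): collar angle, rad, growing anticlockwise seen from above. 9 clicks 0.32 apart: number n is at 0.32 n (6 is 1.92, 8 is 2.56). From the collar axis the lug at n points along pi + 0.32 (n - 4), anticlockwise from station +x: 4 faces the front, 0 is at the left of someone in front, 8 at the right, by the battery box. Half way between numbers (3 to 6 N at the lug) it snaps to the next by itself.
- hours_lug (a point): top centre of the lug (with a white line), 140 mm above the bench and 42 mm from the collar axis. The lug stands upright on the collar, 14 mm wide along the turning direction, 12 mm along the radius, and rises 28 mm above the collar's flat top.
- switch (a joint): travel of the lamp switch, m: 0 at the near end (station -x), 0.060 at its far end stop (station +x), which is on. Slides with about 2 N and stays where it is left.
- switch_top (a point): top centre of the switch grip, 105 mm above the bench; the grip is an upright fin 12 mm along x (its sliding direction), 22 mm along y and 22 mm high on a foot 22 by 24 by 6 mm; axes parallel to the station's. At travel 0 it stands at station x -30, y -95 mm.
- mug: steel mug, radius 38 mm, 80 mm tall, handle to its +y; origin at the centre of its underside
- jar: closed glass jar, radius 34 mm, 100 mm tall; origin at the centre of its underside
- torch: grey torch lying along its x, 150 mm long, 44 mm across the head; origin under its middle
- brush: pink hairbrush lying along its x, bristles up, 210 mm long, 55 mm wide, 30 mm high; origin under its middle
- screwdriver: screwdriver lying along its x
- tin: flat aluminium tin 90 by 60 by 35 mm; origin at the centre of its underside

How it is judged:
By the outcome, as a careful person would: the job done as asked, in the order asked, and still so for the second after the job is handed in, with the robot touching nothing.
It also fails if it takes over 58 s, if anything falls off the work surface, if the arm or the gripper's body presses on something with over 40 N, if the wrist force passes 120 N, or if a joint passes its speed limit or range.

## Working session

There is one attempt and no reset: what is moved stays moved. The work goes in short steps, each a Python script; the robot and the scene stay as the last script left them, time stands still between calls to the robot, and variables do not carry over. Pictures are saved under pics/ and viewed, at most 10 in all, crops included, and the job is handed in when it is done.

```bash
mkdir -p pics
cat > h.py <<'E'
import numpy as np, cv2
from station import *
from scipy.spatial.transform import Rotation as R
def rays(cam,uv):
    c=optics.calibration(cam); uv=np.asarray(uv,float).reshape(-1,2)
    d=(uv-[c["cx"],c["cy"]])/[c["fx"],c["fy"]]; u=d.copy()
    for _ in range(20): u=d/(1+c["k1"]*(u**2).sum(1,keepdims=True))
    return np.c_[u,np.ones(len(u))]
def camT(cam):
    c=optics.calibration(cam)
    if cam!="wrist": return np.linalg.inv(np.array(c["world_to_cam"]))
    T=np.eye(4);T[:3,:3]=R.from_rotvec(current_tcp_rot()).as_matrix();T[:3,3]=current_position()
    return T@np.array(c["mount"])
def pts(cam,uv,depth,T):
    uv=np.asarray(uv,int); z=depth[uv[:,1],uv[:,0]]; k=z>0
    p=rays(cam,uv[k])*z[k,None]
    return p@T[:3,:3].T+T[:3,3]
def onplane(cam,uv,h,T):
    d=rays(cam,uv)@T[:3,:3].T; o=T[:3,3]
    return o+d*((h-o[2])/d[:,2:])
E
python3 - <<'E'
from h import *
print(current_time_s(),current_position(),current_tcp_rot(),current_finger_gap())
for cam in("scene","side"):
    T=camT(cam); im,d=optics.capture(cam); cv2.imwrite(f"pics/{cam}0.png",im); np.savez(f"{cam}0.npz",d=d,T=T)
    print(cam,T[:3,3])
    for q in("station","hours_lug","switch_top","hours","mug","jar","torch","brush","screwdriver","tin"):
        for t in optics.trace(cam,q)[:2]:
            m=t["pixels"]; v,u=np.nonzero(m)
            if len(u)==0: continue
            p=pts(cam,np.c_[u,v],d,T)
            print(q,round(t["conf"],2),t["box"],len(u),np.median(p,0).round(3),p.min(0).round(3),p.max(0).round(3)) if len(p) else print(q,t["conf"],t["box"],"nodepth")
E
```

```text
0.0 [0.16084132 0.65529853 0.40336164] [-0.37723138 -3.11822717  0.00349127] 0.08537697412683747
scene [ 1.10507855 -0.41838485  1.07449117]
station 0.67 [209.6, 176.5, 354.2, 275.8] 10142 [ 0.59  -0.101  0.06 ] [ 0.406 -0.287 -0.004] [0.715 0.094 0.143]
hours_lug 0.62 [297.6, 183.3, 339.1, 219.3] 831 [ 0.61  -0.028  0.111] [ 0.55  -0.074  0.096] [0.652 0.042 0.143]
switch_top 0.41 [237.9, 204.4, 249.0, 218.2] 114 [ 0.517 -0.171  0.095] [ 0.506 -0.183  0.077] [ 0.527 -0.156  0.107]
hours 0.62 [296.2, 181.3, 338.8, 218.9] 776 [ 0.61  -0.032  0.111] [ 0.542 -0.074  0.097] [0.651 0.025 0.143]
mug 0.75 [243.8, 270.9, 297.0, 316.8] 1623 [ 0.681 -0.229  0.037] [ 0.61  -0.272 -0.005] [ 0.735 -0.177  0.085]
jar 0.83 [293.8, 258.3, 327.3, 303.2] 1155 [ 0.747 -0.149  0.096] [ 0.663 -0.175 -0.004] [ 0.769 -0.08   0.105]
torch 0.57 [357.8, 178.6, 392.8, 229.1] 778 [0.66  0.11  0.035] [0.57  0.074 0.004] [0.72  0.148 0.046]
brush 0.93 [229.8, 162.1, 310.0, 188.1] 944 [ 0.435 -0.023  0.013] [ 0.376 -0.139 -0.005] [0.527 0.06  0.1  ]
brush 0.75 [236.4, 202.9, 249.6, 218.0] 125 [ 0.516 -0.171  0.095
[... 968 characters left out ...]
 [0.658 0.109 0.145]
jar 0.96 [384.4, 208.3, 414.9, 254.3] 889 [ 0.719 -0.153  0.081] [ 0.7   -0.175  0.008] [ 0.76  -0.112  0.107]
torch 0.82 [289.7, 175.4, 344.7, 196.0] 583 [0.634 0.114 0.037] [ 0.569  0.016 -0.   ] [0.728 0.159 0.145]
brush 0.89 [255.9, 227.9, 282.1, 300.2] 1150 [ 0.431 -0.021  0.015] [ 0.37  -0.139 -0.005] [0.492 0.059 0.032]
screwdriver 0.86 [258.8, 374.0, 360.8, 393.2] 786 [ 0.34  -0.344  0.023] [ 0.281 -0.391 -0.006] [ 0.469 -0.31   0.03 ]
screwdriver 0.42 [324.3, 323.4, 370.3, 370.5] 1386 [ 0.473 -0.329  0.035] [ 0.427 -0.361 -0.005] [ 0.533 -0.287  0.041]
tin 0.73 [326.1, 325.3, 366.8, 367.7] 1215 [ 0.473 -0.329  0.035] [ 0.427 -0.36   0.006] [ 0.52  -0.291  0.041]
```

View pics/scene0.png

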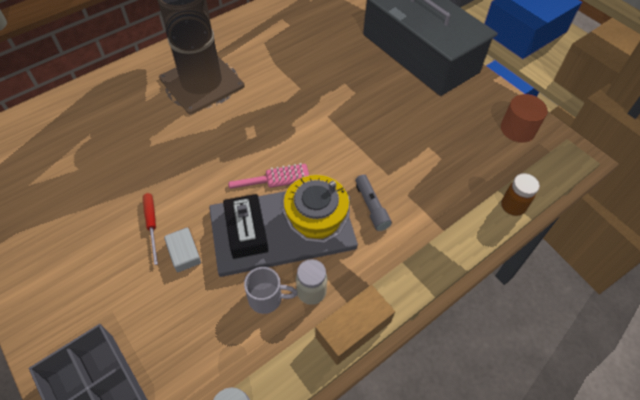

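View pics/side0.png

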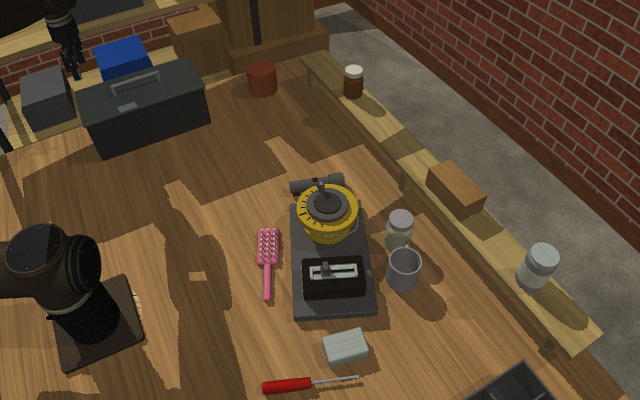

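The scene view shows the lantern head at about (317,203) with its lug near (333,188), and the battery box with the switch at about (243,211). The side view agrees: lug (321,185), switch (325,267). The station is yawed by roughly -20°. Next is a closer look with the wrist camera.

Run:
```python
from h import *
c=optics.calibration("wrist"); print(c)
M=np.array(c["mount"])
rot=R.from_euler('xz',[np.pi,0])
yaw=-0.35
# tool down, x axis toward +x rotated by yaw
best=None
for a in (0,np.pi/2,-np.pi/2,np.pi):
    Rm=(R.from_euler('z',yaw+a)*R.from_euler('x',np.pi))
    cam=M[:3,3]+M[:3,2]*0.4; off=Rm.apply(M[:3,3]+M[:3,2]*0.30)
    tgt=np.array([0.575,-0.09,0.11])
    p=tgt-off; p[2]=max(p[2],0.38)
    q=r.solve_ik(p,Rm.as_rotvec()); print(a,p.round(3),None if q is None else np.round(q,2))
    if q is not None and (best is None or abs(q[5])<abs(best[0][5])): best=(q,p,Rm)
q,p,Rm=best
r.move_to(p,Rm.as_rotvec()); r.hold(0.3)
T=camT("wrist"); im,d=optics.capture("wrist"); cv2.imwrite("pics/w1.png",im); np.savez("w1.npz",d=d,T=T)
print(current_time_s(),current_position(),T[:3,3])
for qn in("station","hours_lug","switch_top","hours"):
    for t in optics.trace("wrist",qn)[:2]:
        m=t["pixels"]; v,u=np.nonzero(m); P=pts("wrist",np.c_[u,v],d,T)
        print(qn,round(t["conf"],2),t["box"],len(u),np.median(P,0).round(3) if len(P) else None)
        # height-banded sets
        for lo,hi in((.132,.15),(.108,.12),(.1,.109)):
            k=(P[:,2]>lo)&(P[:,2]<hi)
            if k.sum()>20: print("  band",lo,k.sum(),P[k].mean(0).round(4))
```

```text
{'fx': 296.7242331323071, 'fy': 296.7242331323071, 'cx': 320.71818633069734, 'cy': 195.1070591340592, 'k1': -0.008034279165504244, 'mount': array([[-2.28806086e-04, -9.51783966e-01, -3.06769018e-01,
         7.75833325e-02],
       [ 9.99999833e-01, -3.80670224e-04,  4.35212683e-04,
        -5.39447560e-04],
       [-5.31006284e-04, -3.06768867e-01,  9.51783894e-01,
         3.10336135e-02],
       [ 0.00000000e+00,  0.00000000e+00,  0.00000000e+00,
         1.00000000e+00]])}
0 [ 0.588 -0.095  0.427] [-0.33  0.1   1.75  0.    1.29  1.59]
1.5707963267948966 [ 0.58  -0.077  0.427] [-0.3   0.07  1.78 -0.    1.29  0.05]
-1.5707963267948966 [ 0.57  -0.103  0.427] None
3.141592653589793 [ 0.562 -0.085  0.427] [-0.33  0.03  1.82  0.    1.29 -1.55]
4.4167 [ 0.5803727  -0.07637037  0.42653816] [ 0.6080908  -0.00325773  0.39554498]
station 0.76 [240.7, 32.6, 406.1, 297.0] 36489 [ 0.58  -0.058  0.099]
  band 0.132 278 [0.6055 0.0169 0.1395]
  band 0.108 8953 [ 0.6004 -0.0236  0.1134]
  band 0.1 4451 [ 0.5971 -0.0236  0.1008]
hours_lug 0.83 [266.5, 68.4, 376.9, 178.9] 5183 [ 0.603 -0.018  0.112]
  band 0.132 278 [0.6055 0.0169 0.1395]
  band 0.108 4837 [ 0.6009 -0.0236  0.1118]
  band 0.1 23 [ 0.6147 -0.0218  0.1043]
switch_top 0.74 [284.6, 253.4, 306.9, 282.4] 472 [ 0.515 -0.167  0.094]
  band 0.1 201 [ 0.5138 -0.1704  0.1037]
switch_top 0.39 [279.7, 307.6, 343.3, 346.9] 2067 [ 0.485 -0.304  0.034]
hours 0.57 [263.8, 67.2, 373.8, 181.2] 5430 [ 0.602 -0.018  0.112]
  band 0.132 278 [0.6055 0.0169 0.1395]
  band 0.108 4947 [ 0.6006 -0.0235  0.1118]
  band 0.1 79 [ 0.6047 -0.0252  0.1019]
```

View pics/w1.png

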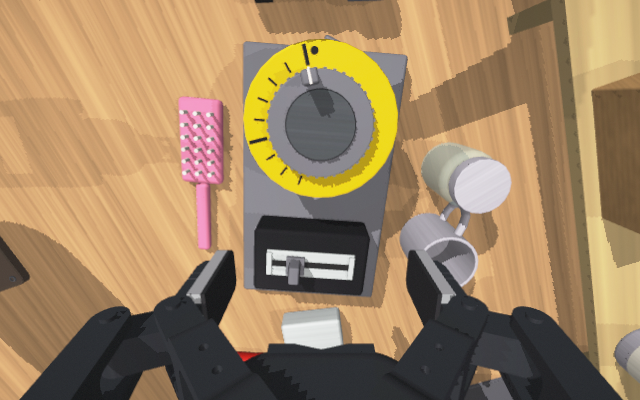

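The wrist view shows the lug at (311,76), pointing at the long tick beside the dot, so the collar stands at 0. The switch fin at (294,268) is at its near end. I'll fit the geometry next.

Run:
```python
from h import *
from scipy.optimize import least_squares
z=np.load("w1.npz"); d,T=z["d"],z["T"]
v,u=np.mgrid[30:300,235:410]; uv=np.c_[u.ravel(),v.ravel()]
z0=d[uv[:,1],uv[:,0]]; uv=uv[z0>0]; P=pts("wrist",uv,d,T)
def band(lo,hi): return P[(P[:,2]>lo)&(P[:,2]<hi)]
def rect(A):
    return cv2.minAreaRect((A[:,:2]*1000).astype(np.float32))
near=lambda A,c,rad: A[np.hypot(*(A[:,:2]-c).T)<rad]
c0=np.array([.6,-.0236])
col=near(band(.108,.119),c0,.056); lug=near(band(.136,.145),[.6055,.0169],.02)
(cc,rad)=cv2.minEnclosingCircle((col[:,:2]*1000).astype(np.float32)); print("collar",cc,rad,np.median(col[:,2]))
hull=cv2.convexHull((col[:,:2]*1000).astype(np.float32))[:,0]
f=least_squares(lambda p:np.hypot(hull[:,0]-p[0],hull[:,1]-p[1])-p[2],[600,-24,50],loss="soft_l1"); print("hullfit",f.x)
head=near(band(.095,.104),c0,.085); print("head",cv2.minEnclosingCircle((head[:,:2]*1000).astype(np.float32)))
print("lug",rect(lug),lug.mean(0).round(4),len(lug))
box=near(band(.068,.080),[.545,-.18],.1); print("box",rect(box),len(box))
fin=near(band(.099,.109),[.5138,-.1704],.03); print("fin",rect(fin),fin.mean(0).round(4))
slab=band(.018,.032); print("slab",rect(slab))
```

```text
collar (599.2907104492188, -24.443092346191406) 51.725799560546875 0.1127697408905804
hullfit [599.73706718 -24.50836414  51.09709803]
head ((599.8381958007812, -24.693674087524414), 76.19143676757812)
lug ((605.535888671875, 17.019147872924805), (11.946944236755371, 13.901556968688965), 82.77265167236328) [0.6055 0.017  0.1396] 274
box ((529.9818725585938, -179.0478973388672), (85.0611572265625, 139.70880126953125), 65.59346771240234) 6412
fin ((513.413818359375, -171.2384490966797), (21.693645477294922, 13.229554176330566), 63.477073669433594) [ 0.5139 -0.1704  0.1036]
slab ((582.8253173828125, -110.10623168945312), (330.55877685546875, 230.302978515625), 65.496337890625)
```

The sizes fit: lug 12×14, box 85×140, and the collar-to-box distance is 169.4 mm against 170 expected. The yaw is -24.4°, and the lug direction confirms number 0. The switch is already about 12 mm along. Next I grip the lug and turn it.

```bash
cat >> h.py <<'E'
YAW=np.radians(-24.4); C=np.array([.5996,-.0246]); B=np.array([.530,-.179])
down=lambda a:(R.from_euler('z',a)*R.from_euler('x',np.pi)).as_rotvec()
th=lambda n:np.pi+.32*(n-4)+YAW
def lugpose(n,z): a=th(n); return np.r_[C+.042*np.array([np.cos(a),np.sin(a)]),z],down(a)
def look(name):
    r.hold(.2); T=camT("wrist"); im,d=optics.capture("wrist"); cv2.imwrite(f"pics/{name}.png",im); np.savez(name+".npz",d=d,T=T); return im,d,T
E
python3 - <<'E'
from h import *
Z=.294; ns=np.arange(.5,6.01,.5)
for n in np.r_[0,ns]: 
    q=r.solve_ik(*lugpose(n,Z)); assert q is not None,n
print(np.round(q,2))
grip(.045,25)
r.move_to(*lugpose(0,.36)); 
print(r.servo_line(lugpose(0,Z)[0],feed=.06,stop_force=15),current_position())
grip(0.0,25); print("gap",current_finger_gap(),current_grasp_force(),current_ft_force().round(1) if hasattr(current_ft_force(),'round') else current_ft_force())
for n in ns:
    p,o=lugpose(n,Z); r.servo_line(p,ori=o,feed=.05)
    F=np.array(current_ft_force()); print(n,F.round(1),round(current_finger_gap(),4),round(current_time_s(),1))
    if np.linalg.norm(F)>60: print("ABORT"); break
r.hold(.3); print(current_ft_force())
E
```

```text
[-0.24  0.15  1.95  0.    1.04 -2.03]
False [0.6054901  0.01699992 0.294622  ]
gap 0.013301598382885109 27.98683673143387 [-2.   0.4  4. ]
0.5 [-1.4 -0.1  2.7] 0.0135 7.6
1.0 [-1.7  1.4  4.9] 0.0131 7.9
1.5 [-1.1  3.   5.3] 0.0131 8.2
2.0 [-1.8  1.3  6.2] 0.0131 8.5
2.5 [-0.2  3.9  4.7] 0.0132 8.8
3.0 [-1.6  3.6  6.2] 0.0132 9.1
3.5 [-1.3  3.2  6.2] 0.0132 9.4
4.0 [-1.9  3.9  5.5] 0.0134 9.7
4.5 [-2.3  3.9  6.4] 0.0133 10.0
5.0 [-1.4  3.6  5.9] 0.0132 10.3
5.5 [-3.2  3.6  5.4] 0.013 10.7
6.0 [-2.2  3.5  6.6] 0.0135 11.0
[-1.79297378  4.68399259  6.34166229]
```

Run:
```python
from h import *
grip(.040); p,o=lugpose(6,.294); p[2]=.40; r.servo_line(p,feed=.1)
a=YAW+np.pi/2
r.move_to([.58,-.076,.427],down(a))
im,d,T=look("w2")
v,u=np.mgrid[0:300,200:450]; uv=np.c_[u.ravel(),v.ravel()]; P=pts("wrist",uv,d,T)
L=P[(P[:,2]>.134)&(P[:,2]<.145)&(np.hypot(*(P[:,:2]-C).T)<.06)]
m=L.mean(0); dlt=m[:2]-C; an=np.arctan2(dlt[1],dlt[0])%(2*np.pi)
print(len(L),m,np.hypot(*dlt),"n=",(an-np.pi-YAW)/.32+4)
F=P[(P[:,2]>.099)&(P[:,2]<.109)&(np.hypot(*(P[:,:2]-B).T)<.06)].mean(0); e=np.array([np.cos(YAW),np.sin(YAW)])
print("fin",F,"travel",(F[:2]-B)@e+.03,current_time_s())
```

```text
226 [ 0.55936939 -0.03317943  0.13940801] 0.04113524454754125 n= 5.987404159975212
fin [ 0.5139218  -0.17076772  0.10349796] travel 0.01195705818123657 14.95
```

View pics/w2.png

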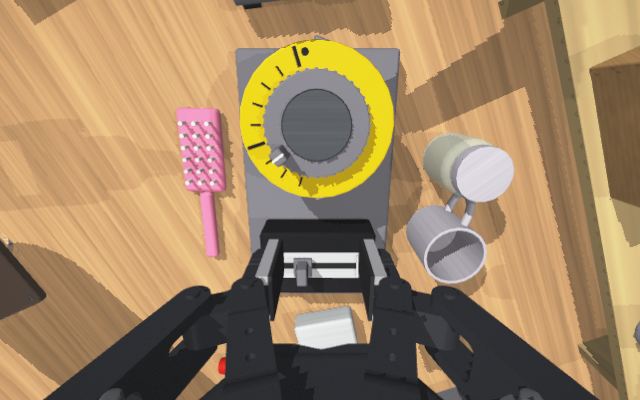

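The lug at (279,157) sits one tick past the long 5 tick and measures n = 5.99, so the collar is at 6. Now I push the switch with closed fingers.

Run:
```python
from h import *
e=np.array([np.cos(YAW),np.sin(YAW)]); at=lambda s,z:np.r_[B+e*s,z]
o=down(YAW); Z=.173+.089
if True:
    qs=[r.solve_ik(at(-.05,.34),down(YAW+k)) for k in(0,np.pi)]
    print([None if q is None else np.round(q,2) for q in qs])
    o=down(YAW) if qs[0] is not None and abs(qs[0][5])<2 else down(YAW+np.pi)
grip(0.0,25)
r.move_to(at(-.05,.34),o)
print(r.servo_line(at(-.05,Z),feed=.08,stop_force=15))
print(r.servo_line(at(.022,Z),feed=.04,stop_force=14),(np.array(current_position())[:2]-B)@e,current_ft_force())
r.servo_line(at((np.array(current_position())[:2]-B)@e-.02,Z),feed=.05)
p=np.array(current_position());p[2]=.40; r.servo_line(p,feed=.12)
r.move_to([.58,-.076,.427],down(YAW+np.pi/2))
im,d,T=look("w3")
v,u=np.mgrid[0:300,200:450]; P=pts("wrist",np.c_[u.ravel(),v.ravel()],d,T)
m=P[(P[:,2]>.134)&(P[:,2]<.145)&(np.hypot(*(P[:,:2]-C).T)<.06)].mean(0); dl=m[:2]-C
print("n=",(np.arctan2(dl[1],dl[0])%(2*np.pi)-np.pi-YAW)/.32+4)
F=P[(P[:,2]>.099)&(P[:,2]<.109)&(np.hypot(*(P[:,:2]-B).T)<.06)].mean(0)
print("fin",F,"travel",(F[:2]-B)@e+.03,current_time_s())
```

```text
[array([-0.52, -0.02,  2.04, -0.  ,  1.12,  1.48]), array([-0.52, -0.02,  2.04,  0.  ,  1.12, -1.66])]
False
True 0.013214828267219068 [ 0.2458382   0.21396681 -0.31399365]
n= 5.988874295791055
fin [nan nan nan] travel nan 22.525<stdin>:19: RuntimeWarning: Mean of empty slice.
  ret = um.true_divide(
```

View pics/w3.png

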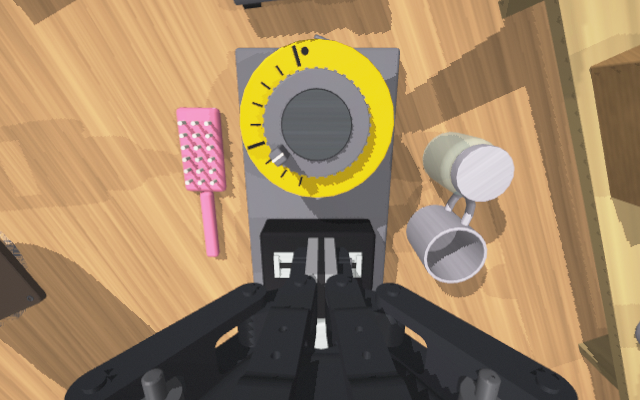

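The collar still stands at 6 (lug at 279,157). The closed fingers hide the switch, so I'll open them and check it.

Run:
```python
from h import *
e=np.array([np.cos(YAW),np.sin(YAW)])
grip(.085)
im,d,T=look("w4"); cv2.imwrite("pics/w4c.png",cv2.resize(im[200:320,220:420],None,fx=3,fy=3))
v,u=np.mgrid[0:300,200:450]; P=pts("wrist",np.c_[u.ravel(),v.ravel()],d,T)
S=P[(P[:,2]>.099)&(P[:,2]<.109)&(np.hypot(*(P[:,:2]-B).T)<.06)]
F=S.mean(0); print("fin",len(S),F,"travel",(F[:2]-B)@e+.03,current_time_s())
```

```text
fin 211 [ 0.55672722 -0.19034872  0.10349396] travel 0.05902824766055965 23.5583
```

View pics/w4c.png

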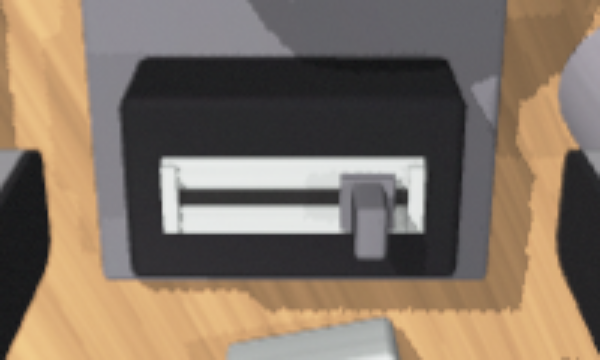

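The fin is at about 59 mm, and the push stopped where the end stop should be. A visible gap of a few mm remains beyond the foot, so I'll push again harder to confirm it's the real stop.

Run:
```python
from h import *
e=np.array([np.cos(YAW),np.sin(YAW)]); at=lambda s,z:np.r_[B+e*s,z]
Z=.262; o=down(YAW); s=lambda:(np.array(current_position())[:2]-B)@e
grip(0.0); r.move_to(at(-.012,.34),o)
r.servo_line(at(-.012,Z),feed=.08,stop_force=15)
print(r.servo_line(at(.026,Z),feed=.02,stop_force=25),s())
r.servo_line(at(-.012,Z),feed=.05); r.servo_line(at(-.012,.40),feed=.12)
r.move_to([.58,-.076,.427],down(YAW+np.pi/2)); grip(.085)
im,d,T=look("w5")
v,u=np.mgrid[0:300,200:450]; P=pts("wrist",np.c_[u.ravel(),v.ravel()],d,T)
S=P[(P[:,2]>.099)&(P[:,2]<.109)&(np.hypot(*(P[:,:2]-B).T)<.06)].mean(0)
m=P[(P[:,2]>.134)&(P[:,2]<.145)&(np.hypot(*(P[:,:2]-C).T)<.06)].mean(0); dl=m[:2]-C
print("n=",(np.arctan2(dl[1],dl[0])%(2*np.pi)-np.pi-YAW)/.32+4,"travel",(S[:2]-B)@e+.03,current_time_s())
```

```text
True 0.014872321025547395
n= 5.990879641260527 travel 0.05919662069112018 32.2667
```

```bash
python3 -c "
from station import order; print(order.finish_job())"
```

```text
the job is handed in; nothing more can be done
None
```

The job is handed in: the collar was turned to 6 first (measured 5.99), then the switch was pushed to its far end stop (about 59 mm measured, no further movement under a harder push), with about 32 s used.

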